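# Seat the loose coupling collar on the open connector and hold it home

### The arm

A 7-joint arm with a two-finger parallel gripper is mounted at the origin on the work surface. World frame = base frame: x ahead of the robot, y to its left, z up, the work surface at z = 0. Lengths are in m, angles in rad, forces in N, time in s.
With the tool pointing down it reaches from about 0.4 to 0.85 m from the base axis. Payload 6.9 kg.
Tool frame: the origin (TCP) lies at the very end of the fingers, on their centre line; the grasp point (between the pads) lies 19 mm behind it; z points along the fingers, y is the line along which they close (so a half turn about z gives the same grasp; the last joint's range is limited). The gripper opens to 85 mm and grips with 20 to 120 N. Pads are 22 mm wide; open, the fingers measure 114 mm over their backs; the gripper's body (76 mm by 85 mm) begins 54 mm behind the grasp point. The pads swing forward as they close: fully open they stand 13 mm farther back than shut.
Start: joints at [1.266, 0.507, -0.238, 1.5, 0.126, 1.149, -0.155], TCP at [0.249, -0.573, 0.231] pointing down, gripper open.
Joint ranges: [-3.08, 3.08], [-0.24, 2.05], [-1.43, 1.35], [0, 2.5], [-1.52, 4.66], [0.17, 1.96], [-2.89, 2.89]. Speed limits (rad/s): [2.39, 2.39, 3.14, 3.14, 3.14, 3.14, 3.14].

### API

Orientations are given as a unit quaternion [w, x, y, z].
In Python, from station import ctrl gives the robot as it stands. Calls block until the motion is done:
- ctrl.movep(position, orientation): joint-space move of the TCP to a pose.
- ctrl.movel(position, frame=None, max_speed=0.15): straight line of the TCP; frame=None keeps the orientation; max_speed is the mean speed in m/s.
- ctrl.set_joints(angles): joint-space move.
- ctrl.ungrasp() and ctrl.close_gripper(force=None): open the fingers fully, or close them until they stop; force is the grip in N (None keeps the last).
- ctrl.pause(seconds).
- ctrl.ik(position, orientation): joint angles nearest the present ones, or None.
- ctrl.get_state(): the state.
- ctrl.grab_frame(name): name is "scene" or "top" or "wrist"; returns the picture (420x560x3 uint8, blue, green, red); there is no depth.
- ctrl.camera_info(name): a dict with "mtx" (3x3 intrinsics, pixels), "R" (3x3) and "t" (3): a world point X has camera coordinates R X + t; the wrist camera has in their place "hand_eye" (4x4, takes a point from camera to tool coordinates, whose origin is the TCP and whose axes are the flange's). Camera axes: x right, y down, z forward; pixel columns grow to the right and rows downward; lengths in m; the calibration is good to about 2 mm. The wrist camera is an equidistant fisheye: a pixel r from the principal point sees the ray r / f radians off the axis. A picture is of the moment at which its call begins: read the wrist's pose just before it. camera_info takes no time and is no camera call.
A pose or a line that the arm cannot do raises ctrl.Unreachable and nothing moves.
- ctrl.close_job(): hands the job in; it is judged then, once.
The state is a dict: "time": time; "qpos": joint angles; "qd": joint speeds; "tau": joint torques, N m; "tcp_pos": TCP position; "eef_rot": TCP orientation; "contact_force": force on the tool from outside, world axes, zero at the start; "wrist_torque": the same for the moment, N m; "width": finger opening in m; "gripper_force": force on a finger pad.
Only numpy, scipy, OpenCV 4.12 (cv2) and the standard library are available. Lean on these libraries where they do the work, as an engineer would, in place of code of your own. Each camera call takes 0.05 s, during which the arm holds its last target. There are 200 camera calls.

### The job

Two of the three connectors on top of the grey connector box already wear their knurled collars: take the loose knurled collar from the bench, set it over the connector that is still open, and turn it until its hidden keyways drop over the pins. Then push it down fully home against the spring and finish while still holding it pressed home in the gripper; leave the other things on the bench where they are.

Things in the scene. Friction and masses are not known exactly. Their poses are not given: they have to be found in the camera images.
- collar: Loose aluminium collar standing on the bench, about 0.12 kg. Origin: centre of its underside, z up. 47 mm tall. Its upper 20 mm is a solid knurled head, 46 mm across: grip this. Below is a 43 mm skirt, open underneath: bore 34 mm wide, 27 mm deep. Four keyways 9 mm wide run down the bore at its +x, +y, -x, -y, unseen from outside, so it never needs more than 90 degrees of turning.
- box: The fixed grey connector box, 100 x 360 x 45 mm, its long side along its own y. Origin: centre of its underside. Three connectors stand 115 mm apart in a row along its top. Exactly one is open (no collar on it); which one changes from start to start.
- port_1 (a point): First connector (-y end of the box): the centre of the upper face of its 60 mm flange, 48 mm above the bench, where the underside of a fully home collar rests. An open connector is a steel spigot 30 mm in diameter, standing 26 mm above this face, the top 6 mm tapering to 23 mm.
- port_2 (a point): Same point on the middle connector. The open spigot has two 4 mm thick pins, 180 degrees apart, 13 mm above the flange face, reaching 19.6 mm from the axis; their direction is unknown and varies. A collar whose keyways miss the pins stops on them, underside 15 mm above the face; turned to within about 7 degrees of the pins, it can go down.
- port_3 (a point): Same point on the third connector (+y end). From the open spigot's top a black spring plunger, 16 mm across, stands 7 mm proud. The collar's ceiling meets it 6 mm before home; it pushes back 3 N there, 9 N at home, so a collar let go springs up again.
- fitted_1: A knurled collar of the same shape, already fitted and fixed on one of the three connectors; which one changes. Origin: centre of its underside, on the flange face; its top is 47 mm higher.
- fitted_2: The other already fitted and fixed collar, on another of the three connectors. Same shape and origin.
- screwdriver: A black-handled screwdriver lying on the bench, about 200 mm long, a bystander. Origin under its middle.
- io_module: A stepped blue input/output module, 100 x 55 x 55 mm, standing on the bench, a bystander. Origin: centre of its underside.
- jar: A small clear jar with a black lid, 52 mm in diameter, 70 mm tall, standing on the bench, a bystander. Origin: centre of its underside.

How it is judged:
By the outcome, as a careful person would: the job done as asked, in the order asked, and still so for the second after the job is handed in, while the arm keeps its last pose, push and grip.
It also fails if it takes over 72 s, if anything falls off the work surface, if the arm or the gripper's body presses on something with over 40 N, if the wrist force passes 120 N, or if a joint passes its speed limit or range.

## Working session

There is one attempt and no reset: what is moved stays moved. The work goes in short steps, each a Python script; the robot and the scene stay as the last script left them, time stands still between calls to the robot, and variables do not carry over. Pictures are saved under pics/ and viewed, at most 10 in all, crops included, and the job is handed in when it is done.

```bash
mkdir -p pics; ls; python3 - <<'E'
from station import ctrl
import cv2,numpy as np
np.set_printoptions(precision=4,suppress=True)
for n in("scene","top","wrist"):
    cv2.imwrite(f"pics/{n}0.png",ctrl.grab_frame(n)); print(n,ctrl.camera_info(n))
s=ctrl.get_state();print(s)
E
```

```text
pics
station.py
scene {'mtx': array([[454.9497,   0.    , 283.5619],
       [  0.    , 454.9497, 211.4887],
       [  0.    ,   0.    ,   1.    ]]), 'R': array([[-0.5804,  0.8142,  0.0167],
       [ 0.6242,  0.458 , -0.6329],
       [-0.5229, -0.3569, -0.7741]]), 't': array([ 0.3011, -0.2932,  1.4384])}
top {'mtx': array([[465.589 ,   0.    , 278.3405],
       [  0.    , 465.589 , 204.458 ],
       [  0.    ,   0.    ,   1.    ]]), 'R': array([[ 0.0193, -0.9997,  0.0177],
       [-0.9855, -0.022 , -0.168 ],
       [ 0.1684, -0.0142, -0.9856]]), 't': array([-0.0018,  0.5469,  1.0714])}
wrist {'mtx': array([[325.1923,   0.    , 278.6109],
       [  0.    , 325.1923, 206.1517],
       [  0.    ,   0.    ,   1.    ]]), 'hand_eye': array([[-0.0004, -0.9446, -0.3281,  0.0847],
       [ 1.    , -0.0003, -0.0003, -0.0004],
       [ 0.0002, -0.3281,  0.9446, -0.143 ],
       [ 0.    ,  0.    ,  0.    ,  1.    ]])}
{'time': 0.15, 'qpos': array([ 1.2665,  0.5081, -0.2376,  1.5009,  0.1257,  1.1489, -0.1548]), 'qd': array([-0.0031, -0.0026,  0.0001, -0.0012,  0.0014, -0.0011, -0.0016]), 'tau': array([ -0.0033, -62.1014,  -2.1898, -24.9835,   0.0126,   0.0092,
        -0.    ]), 'tcp_pos': array([ 0.2488, -0.5729,  0.2306]), 'eef_rot': array([-0.0007,  0.9791,  0.2035, -0.0001]), 'contact_force': array([-0.7904,  0.5951,  0.0163]), 'wrist_torque': array([-0.0345,  0.0169,  0.023 ]), 'gripper_force': 0.0, 'width': 0.08556442219475757}
```

View pics/top0.png

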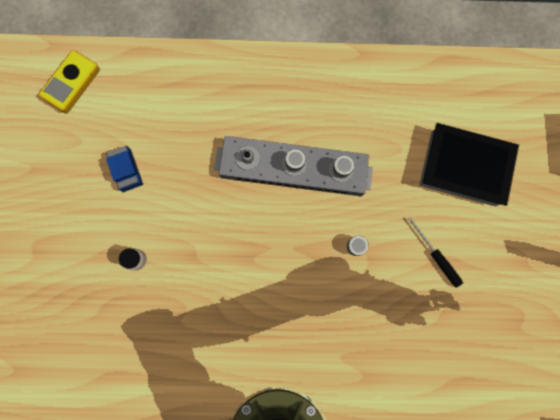

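View pics/scene0.png

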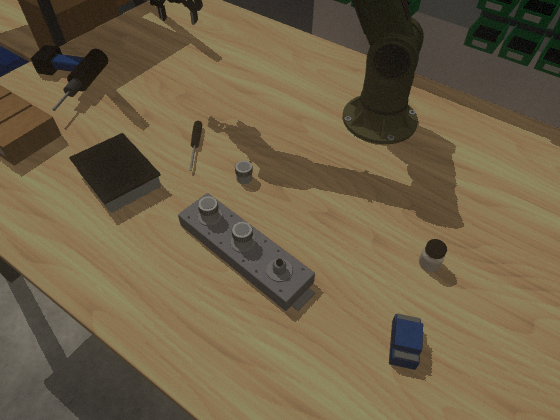

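The top view shows the loose collar at (358,245). The open connector with its black plunger is at (247,156), and the fitted collars are at (295,159) and (344,166). The scene view agrees: the connector at (280,268) is open.

```bash
cat > h.py <<'E'
from station import ctrl
import cv2,numpy as np
from scipy.spatial.transform import Rotation as Ro
np.set_printoptions(precision=4,suppress=True)
def down(yaw): 
    return (Ro.from_euler('z',yaw)*Ro.from_euler('x',np.pi)).as_quat(scalar_first=True)
def ray(n,uv,st=None):
    c=ctrl.camera_info(n);K=c["mtx"]
    if n!="wrist":
        d=np.linalg.inv(K)@[*uv,1]; return -c["R"].T@c["t"], c["R"].T@d
    p=(np.array(uv)-K[:2,2])/K[0,0];r=np.hypot(*p)
    d=np.array([*(p/max(r,1e-9)*np.sin(r)),np.cos(r)])
    R=Ro.from_quat(st["eef_rot"],scalar_first=True).as_matrix();H=c["hand_eye"]
    return st["tcp_pos"]+R@H[:3,3], R@H[:3,:3]@d
def onz(n,uv,z,st=None):
    o,d=ray(n,uv,st); return o+d*(z-o[2])/d[2]
def wproj(X,st):
    c=ctrl.camera_info("wrist");K=c["mtx"];R=Ro.from_quat(st["eef_rot"],scalar_first=True).as_matrix();H=c["hand_eye"]
    p=H[:3,:3].T@(R.T@(np.array(X)-st["tcp_pos"])-H[:3,3]);r=np.hypot(p[0],p[1])
    return K[:2,2]+K[0,0]*np.arctan2(r,p[2])*p[:2]/r
def snap(n,f):
    st=ctrl.get_state();im=ctrl.grab_frame(n);cv2.imwrite(f"pics/{f}.png",im);return im,st
E
python3 - <<'E'
from h import *
col=onz("top",(358,245),.047);f1=onz("top",(295,159),.095);f2=onz("top",(344,166),.095);op=onz("top",(247,155),.081)
print(col,f1,f2,op,np.linalg.norm(f1-f2),np.linalg.norm((f1-op)[:2]))
print("scene",onz("scene",(244,167),.047),onz("scene",(280,261),.081))
bd=np.arctan2(*(f1-f2)[1::-1]);print(bd)
for y in np.arange(-3.2,3.2,.4):
    a=ctrl.ik([*col[:2],.15],down(y));b=ctrl.ik([*op[:2],.15],down(y))
    print(round(y,2),a, b)
E
```

```text
[ 0.4534 -0.1811  0.047 ] [ 0.647  -0.0265  0.095 ] [ 0.6329 -0.1411  0.095 ] [0.6579 0.0865 0.081 ] 0.11547681206713296 0.11353722471393314
scene [ 0.4552 -0.1773  0.047 ] [0.6602 0.0896 0.081 ]
1.4485016924314784
-3.2 [ 0.9513  0.5102 -0.9201  1.963   0.5108  0.9186  1.2824] [ 0.37    0.8235 -1.0648  1.4945  0.7386  1.2633  0.7267]
-2.8 [ 1.0094  0.5491 -1.029   1.9624  0.5779  0.959   1.607 ] [ 0.3776  0.8329 -1.0873  1.4944  0.7544  1.2749  1.1145]
-2.4 [ 1.0962  0.6391 -1.225   1.9616  0.7008  1.0557  1.8657] [ 0.419   0.8962 -1.2263  1.4939  0.8521  1.3542  1.441 ]
-2.0 [-0.3721  0.6454  1.152   1.9781 -0.7121  0.9991 -2.4435] [ 0.419   0.8962 -1.2263  1.4939  0.8521  1.3542  1.841 ]
-1.6 [ 0.2227  0.3904  0.1492  1.9717 -0.0801  0.785  -2.7533] [ 0.419   0.8962 -1.2263  1.4939  0.8521  1.3542  2.241 ]
-1.2 [ 0.2982  0.3866  0.044   1.9707 -0.0235  0.7847 -2.4152] [-0.7067  0.8997  1.1504  1.5102 -0.8406  1.2856 -2.2255]
-0.8 [ 0.3678  0.3858 -0.0524  1.9699  0.0279  0.7866 -2.0712] [-0.0813  0.6294 -0.1503  1.5011  0.1037  1.0189 -2.6284]
-0.4 [ 0.4443  0.3879 -0.1584  1.9689 
[... 343 characters left out ...]
4 -0.4615  1.9663  0.2464  0.8182 -0.7095] [ 0.1453  0.6748 -0.5601  1.4977  0.3857  1.0806 -1.2697]
1.2 [ 0.7193  0.4237 -0.5493  1.9655  0.2949  0.8308 -0.3624] [ 0.1925  0.6937 -0.6524  1.497   0.4496  1.104  -0.9233]
1.6 [ 0.778   0.4388 -0.6373  1.9649  0.3444  0.8462 -0.0166] [ 0.243   0.7193 -0.7566  1.4962  0.5222  1.1354 -0.5834]
2.0 [ 0.8347  0.457  -0.7252  1.9642  0.3949  0.8645  0.3279] [ 0.2874  0.7477 -0.8546  1.4956  0.5908  1.1701 -0.2394]
2.4 [ 0.8741  0.4722 -0.7884  1.9638  0.4319  0.8799  0.687 ] [ 0.3207  0.7738 -0.9337  1.4951  0.6463  1.202   0.116 ]
2.8 [ 0.9193  0.4929 -0.8641  1.9633  0.477   0.9009  1.037 ] [ 0.3508  0.8022 -1.0112  1.4947  0.7008  1.2369  0.4729]
```

```bash
python3 - <<'E'
from h import *
ctrl.movep([.659,.088,.2],down(.8)); a,s1=snap("wrist","wp")
ctrl.movep([.454,-.179,.16],down(.8)); b,s2=snap("wrist","wc")
import json;json.dump([{k:list(s[k]) for k in("tcp_pos","eef_rot")} for s in(s1,s2)],open("st.json","w"))
cv2.imwrite("pics/w2.png",cv2.resize(np.hstack([a[60:360,130:430],b[60:360,130:430]]),None,fx=1.3,fy=1.3))
print(s1["tcp_pos"],s2["tcp_pos"],s2["time"],s2["contact_force"])
E
```

```text
[0.6593 0.0864 0.1999] [ 0.4554 -0.1781  0.1604] 4.225 [-0.0347  0.4797  0.4368]
```

View pics/w2.png

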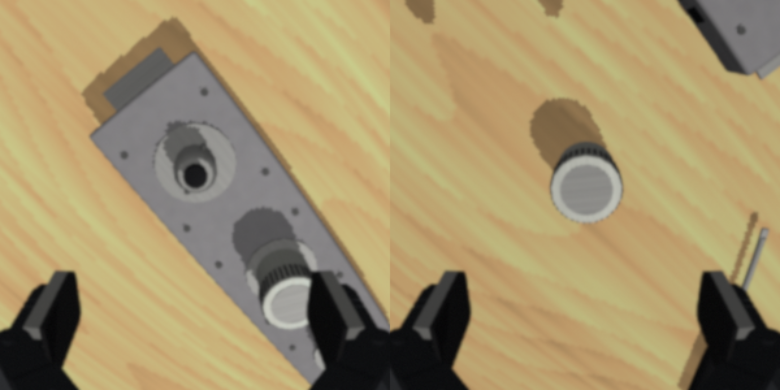

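The left half (port) shows the plunger cap at wrist pixel (281,195) and the flange centre at about (279,184). The right half shows the collar top at about (281.5,204.6). I'll refine these with masks.

```bash
cat >> h.py <<'E'
def blob(mask,near):
    n,_,st,c=cv2.connectedComponentsWithStats(mask.astype(np.uint8))
    k=[i for i in range(1,n) if st[i,4]>40]
    i=min(k,key=lambda i:np.hypot(*(c[i]-near)))
    m=(_==i).astype(np.uint8); cn=max(cv2.findContours(m,0,1)[0],key=cv2.contourArea)
    return cv2.fitEllipse(cv2.convexHull(cn)),st[i,4]
def plunger(im,near): 
    x,y=np.round(near).astype(int);m=np.zeros(im.shape[:2]);m[y-14:y+15,x-14:x+15]=im.max(2)[y-14:y+15,x-14:x+15]<50;return blob(m,near)
def ctop(im,near):
    s=im.max(2).astype(int)-im.min(2);return blob((s<28)&(im.max(2)>125),near)
E
python3 - <<'E'
from h import *
import json
S=json.load(open("st.json"));S=[{k:np.array(v) for k,v in s.items()} for s in S]
a=cv2.imread("pics/wp.png");b=cv2.imread("pics/wc.png")
e,n=plunger(a,(281,195));print(e,n,onz("wrist",e[0],.081,S[0]))
print("flange",onz("wrist",(279.2,183.8),.048,S[0]))
e,n=ctop(b,(281.5,204.6));print(e,n,onz("wrist",e[0],.047,S[1]))
print(a[190:202:3,281],b[204,281],b[215,281],b[204,300:312])
E
```

```text
((279.6131591796875, 194.61253356933594), (15.876022338867188, 17.47849464416504), 158.51470947265625) 227 [0.6625 0.089  0.081 ]
flange [0.6626 0.0896 0.048 ]
((280.74346923828125, 205.0732421875), (50.81689453125, 54.42194366455078), 88.54389190673828) 2188 [ 0.4543 -0.1814  0.047 ]
[[26 24 24]
 [26 25 25]
 [27 25 25]
 [28 26 27]] [134 138 138] [136 140 141] [[141 146 146]
 [158 164 164]
 [172 181 180]
 [177 186 185]
 [177 186 184]
 [176 185 184]
 [173 182 181]
 [158 167 167]
 [124 140 147]
 [107 142 161]
 [111 158 182]
 [113 165 189]]
```

```bash
python3 - <<'E'
from h import *
for y in(2.3,-.3):
    ctrl.movep([.661,.089,.2],down(y));ctrl.pause(.3); a,s=snap("wrist",f"wp{y}")
    e,n=plunger(a,wproj([.661,.089,.081],s));print(y,e,n,onz("wrist",e[0],.081,s))
ctrl.movep([.454,-.181,.13],down(.8));ctrl.pause(.3); b,s=snap("wrist","wc2")
e,n=ctop(b,wproj([.454,-.181,.047],s));c=onz("wrist",e[0],.047,s);print(e,n,c,s["tcp_pos"],s["contact_force"],s["time"])
E
```

```text
2.3 ((279.1293029785156, 198.63931274414062), (15.970332145690918, 17.11777687072754), 21.22873878479004) 220 [0.6609 0.0889 0.081 ]
-0.3 ((279.67578125, 196.32420349121094), (16.25167465209961, 16.84467315673828), 135.0) 220 [0.6629 0.0878 0.081 ]
((279.7588806152344, 215.08616638183594), (56.46561050415039, 61.126747131347656), 87.24260711669922) 2719 [ 0.4543 -0.1813  0.047 ] [ 0.4545 -0.1805  0.1301] [-0.2048  0.0058 -0.4996] 9.8083
```

```bash
python3 - <<'E'
from h import *
ctrl.movel([.4543,-.1813,.05]);ctrl.movel([.4543,-.1813,.014],max_speed=.05)
s=ctrl.get_state();print(s["tcp_pos"],s["contact_force"])
ctrl.close_gripper(70);ctrl.pause(.2);s=ctrl.get_state();print(s["width"],s["gripper_force"],s["tcp_pos"],s["contact_force"])
ctrl.movel([.4543,-.1813,.16]);ctrl.pause(.2)
s=ctrl.get_state();print(s["width"],s["gripper_force"],s["contact_force"],s["wrist_torque"],s["time"])
im,s=snap("wrist","held"); cv2.imwrite("pics/held2.png",im[100:420,100:460])
E
```

```text
[ 0.4544 -0.1812  0.0141] [-0.1088 -0.5278 -0.3695]
0.04432338677038339 70.31235337257385 [ 0.4544 -0.1814  0.0145] [-1.1384  0.2146  4.8436]
0.04470064189817049 71.35933041572571 [-0.8039  0.3672 -1.5389] [ 0.0102  0.0172 -0.0182] 13.3917
```

View pics/held2.png

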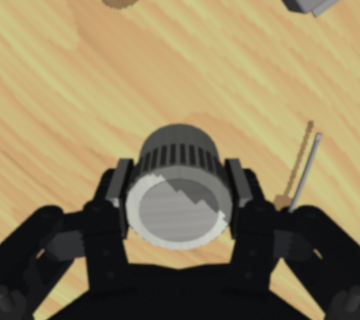

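The collar is held, its top centred near full-frame pixel (280,308). I'll compute the in-hand offset and lower it onto the spigot under force watch.

```bash
python3 - <<'E'
from h import *
im=cv2.imread("pics/held.png");s=ctrl.get_state()
m=np.zeros(im.shape[:2]);m[265:355,222:340]=((im.max(2)>110)&(im.max(2).astype(int)-im.min(2)<28))[265:355,222:340]
e,n=blob(m,(280,308));p=onz("wrist",e[0],s["tcp_pos"][2]+.033,s)
off=(p-s["tcp_pos"])[:2];print(e,n,"off world",off, "tool x",off@[np.cos(.8),np.sin(.8)])
P=np.array([.6618,.0884])
ctrl.movel([*s["tcp_pos"][:2],.2]);ctrl.movep([*P,.2],down(.8));ctrl.movel([*P,.115]);ctrl.pause(.3)
f0=ctrl.get_state()["contact_force"];print(f0)
for z in np.arange(.110,.072,-.002):
    ctrl.movel([*P,z],max_speed=.04);s=ctrl.get_state();f=s["contact_force"]-f0
    print(round(z,4),s["tcp_pos"],f,s["width"])
    if np.linalg.norm(f)>6:break
print(s["time"])
snap("wrist","onpin");snap("scene","onpins")
E
```

```text
((277.9002990722656, 307.370849609375), (82.74734497070312, 105.73178100585938), 91.40597534179688) 6101 off world [0.0009 0.0019] tool x 0.001992551347517786
[ 0.985  -0.0972 -0.7508]
0.11 [0.6615 0.0883 0.1096] [-0.9701  0.0267 -1.1094] 0.044135622177599886
0.108 [0.6617 0.0884 0.1078] [-1.0406  0.1652 -0.3999] 0.043927457082907156
0.106 [0.6617 0.0884 0.1058] [-1.9372  0.1029 -0.9254] 0.0443749000397425
0.104 [0.6617 0.0883 0.1038] [-2.1157 -0.2033 -1.542 ] 0.0444110441975803
0.102 [0.6617 0.0884 0.1018] [-1.0925  0.5256 -1.5421] 0.04434504683281926
0.1 [0.6617 0.0883 0.0998] [-0.9735  0.1545 -1.7977] 0.044187530114996085
0.098 [0.6617 0.0884 0.0978] [-0.8054  0.2526 -1.6247] 0.0443927636247992
0.096 [0.6617 0.0884 0.0958] [-1.1752 -0.7181 -1.1377] 0.043945546985969836
0.094 [0.6617 0.0883 0.0938] [-0.8011  0.9303 -1.1629] 0.04423841106649712
0.092 [0.6617 0.0884 0.0918] [-0.0015 -0.5417 -0.597 ] 0.0441795081674149
0.09 [0.6617 0.0884 0.0898] [-0.409   0.1903 -0.3076] 0.044089587000829454
0.088 [0.6617 0.0883 0.0878] [-0.528   0.694  -0.8082] 0.04447162020624183
0.086 [0.6617 0.0883 0.0859] [-0.5989  1.217  -1.0125] 0.04408916028968339
0.084 [0.6617 0.0884 0.0838] [-0.7897  0.4389 -1.1616] 0.04449380852124659
0.082 [0.6617 0.0884 0.0818] [-0.7354 -0.1141 -0.5272] 0.044349077947889504
0.08 [0.6617 0.0884 0.0798] [-0.8769 -0.49   -0.6614] 0.0443340416689861
0.078 [0.6617 0.0884 0.0778] [-0.3876 -0.2592 -1.2135] 0.04437310886859427
0.076 [0.6621 0.0886 0.077 ] [-2.5704 -1.1482  6.5284] 0.044344694599406376
20.6833
```

```bash
python3 - <<'E'
from h import *
P=np.array([.6618,.0884]);f0=np.array([.4,-.1,-1.5]);d=.001;u=lambda y:np.array([np.cos(y),np.sin(y)])
corr=np.zeros(2);t0=ctrl.get_state()["time"]
for y in np.arange(.8,2.5,.07):
    q=P+d*(u(.8)-u(y))+corr
    ctrl.movep([*q,.0757],down(y));s=ctrl.get_state();f=s["contact_force"]-f0
    print(round(y,2),s["tcp_pos"],f,round(s["wrist_torque"][2],2),round(s["time"],2))
    if s["tcp_pos"][2]<.0763 and f[2]<4:break
    if np.linalg.norm(f)>30 or s["time"]-t0>22:break
    if np.hypot(*f[:2])>6: corr+=f[:2]*3e-5
E
```

```text
0.8 [0.6621 0.0886 0.0769] [-2.0125 -0.3867  8.1118] 0.0 21.03
0.87 [0.6626 0.0888 0.0769] [-1.1471 -0.7286  7.9049] 0.15 21.28
0.94 [0.6629 0.0886 0.0767] [ 0.0088 -0.1266  7.4475] 0.1 21.53
1.01 [0.6631 0.0887 0.0768] [0.7663 0.2251 7.834 ] 0.11 21.78
1.08 [0.6631 0.089  0.0769] [-0.846   0.4427  8.0644] 0.01 22.03
1.15 [0.6628 0.0896 0.0769] [-1.2868  1.5204  8.1764] 0.06 22.28
1.22 [0.6628 0.0898 0.0769] [-0.6828  2.2921  8.4491] -0.04 22.53
1.29 [0.6631 0.0895 0.0768] [0.3369 1.8643 6.91  ] -0.01 22.78
1.36 [0.663  0.0897 0.0767] [-0.4882  2.2431  7.4918] -0.06 23.03
1.43 [0.6626 0.0902 0.0768] [-2.0253  3.3521  7.0646] -0.08 23.28
1.5 [0.6622 0.0898 0.0768] [-3.6327  1.9667 10.0812] -0.03 23.53
1.57 [0.6623 0.09   0.0768] [-1.9289  2.912   9.6943] -0.0 23.78
1.64 [0.663  0.0884 0.0759] [0.8441 1.1733 4.6762] 0.06 24.03
1.71 [0.6627 0.0881 0.0752] [ 0.2755  2.0809 -0.7504] 0.07 24.28
```

It dropped into the keyways near yaw 1.7. Now I'll centre slightly and press down.

```bash
python3 - <<'E'
from h import *
f0=np.array([.4,-.1,-1.5]);s=ctrl.get_state();q=np.array([.6626,.0884])
ctrl.movep([*q,.0752],down(1.74));ctrl.pause(.2)
for z in np.r_[np.arange(.0735,.063,-.0015),np.arange(.062,.056,-.0005)]:
    ctrl.movel([*q,z],max_speed=.03);ctrl.pause(.1);s=ctrl.get_state();f=s["contact_force"]-f0
    print(round(z,4),s["tcp_pos"],f,round(s["wrist_torque"][2],2),round(s["width"],4))
    if f[2]>24 or np.hypot(*f[:2])>15:break
print(s["time"])
E
```

```text
0.0735 [0.6627 0.0884 0.0735] [-0.3782  1.0379 -0.9069] 0.03 0.0443
0.072 [0.6626 0.0884 0.0719] [-0.2654  1.1705 -0.0381] -0.0 0.0445
0.0705 [0.6625 0.0884 0.0704] [-0.1703  1.1024 -0.2534] 0.04 0.0447
0.069 [0.6625 0.0884 0.0689] [-0.145 -0.032 -0.488] 0.01 0.0443
0.0675 [0.6627 0.0884 0.0678] [-1.322   0.0996  3.3265] 0.02 0.044
0.066 [0.6627 0.0884 0.0662] [-1.5358  1.1072  4.4644] 0.04 0.0442
0.0645 [0.6627 0.0885 0.0646] [-2.1049  0.3901  5.5252] 0.04 0.0441
0.062 [0.6627 0.0885 0.0627] [-2.6632  0.339  10.2024] 0.05 0.0442
0.0615 [0.6627 0.0885 0.0626] [-4.5868 -1.5819 13.5631] 0.03 0.0442
0.061 [0.6627 0.0885 0.0626] [-5.1061 -1.2677 17.3459] 0.03 0.0443
0.0605 [0.6627 0.0885 0.0626] [-6.3011 -2.3386 18.7811] 0.02 0.0442
0.06 [0.6628 0.0885 0.0625] [-7.7588 -3.1112 22.8988] -0.04 0.0443
0.0595 [0.6628 0.0885 0.0625] [-7.7987 -3.5008 26.166 ] -0.01 0.0445
29.2833
```

```bash
python3 - <<'E'
from h import *
f0=np.array([.4,-.1,-1.5])
for q in([.6622,.0882],[.6618,.0879],[.6614,.0877]):
    ctrl.movel([*q,.0597],max_speed=.03);ctrl.pause(.3);s=ctrl.get_state()
    print(s["tcp_pos"],s["contact_force"]-f0,s["wrist_torque"],s["eef_rot"],down(1.74))
im,_=snap("scene","fin");w,_=snap("wrist","finw")
cv2.imwrite("pics/fin2.png",np.hstack([cv2.resize(im[150:320,170:340],(400,400),interpolation=2),cv2.resize(w[120:420,130:430],(400,400))]));print(s["time"])
E
```

```text
[0.6628 0.0885 0.0626] [-6.6102 -1.7113 24.0358] [-0.605   1.5455  0.0277] [0.0011 0.6449 0.7642 0.0007] [0.     0.6448 0.7643 0.    ]
[0.6627 0.0885 0.0626] [-5.3153 -1.6908 22.0098] [-0.4723  1.3167  0.0081] [0.0011 0.6449 0.7643 0.0011] [0.     0.6448 0.7643 0.    ]
[0.6627 0.0885 0.0626] [-4.4612 -1.326  22.3511] [-0.3786  0.9936 -0.0346] [0.0013 0.6449 0.7643 0.0016] [0.     0.6448 0.7643 0.    ]
30.9333
```

View pics/fin2.png

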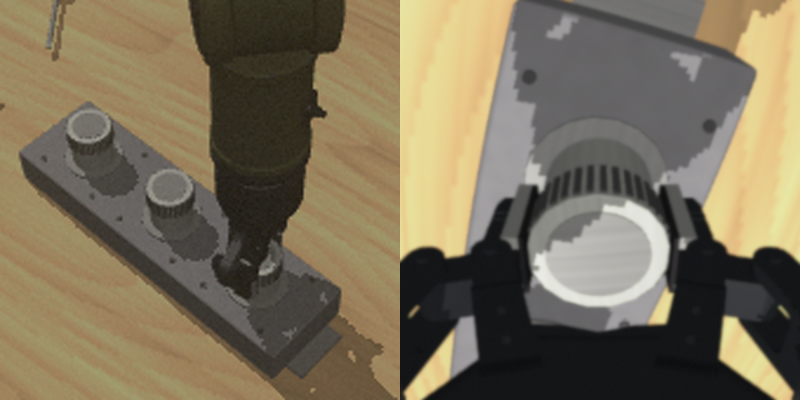

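The right half shows the collar seated over the flange in the grip. The left half shows it level with its neighbours. The stop height of 0.0626 matches home: the grasp offset was 0.0145, so 0.048 + 0.0145 = 0.0625. I'll relieve the side load, do a small wiggle check, then hand in.

```bash
python3 - <<'E'
from h import *
f0=np.array([.4,-.1,-1.5])
for q,y in(([.6606,.0873],1.74),([.6602,.0871],1.77),([.6602,.0871],1.71),([.6602,.0871],1.74)):
    ctrl.movep([*q,.0595],down(y));ctrl.pause(.4);s=ctrl.get_state()
    print(s["tcp_pos"],s["contact_force"]-f0,s["wrist_torque"],s["width"],s["gripper_force"],s["time"])
E
```

```text
[0.6626 0.0885 0.0626] [-1.8822  0.1234 20.8674] [-0.1558  0.4878 -0.0577] 0.04414813620052424 73.89171123504639 31.6833
[0.6626 0.0885 0.0626] [-0.4507 -0.2735 20.9327] [-0.0763  0.2731  0.0196] 0.04417016673995366 73.7328851222992 32.3333
[0.6626 0.0885 0.0626] [-1.4981  0.3297 19.8443] [-0.0391  0.2271  0.0102] 0.04405695385889352 73.72532844543457 32.9833
[0.6626 0.0885 0.0626] [-1.0559  0.2967 20.9216] [-0.0458  0.2213  0.0322] 0.04408995742287464 73.70899558067322 33.6333
```

Side load is gone and the height has not changed, so the collar is firmly home, pressed with about 21 N.

```bash
python3 -c "
from station import ctrl
print(ctrl.close_job())"
```

```text
the job is handed in; nothing more can be done
None
```

The loose collar is on the open connector, turned until its keyways dropped over the pins, and held pressed home in the gripper at about 21 N; the job was handed in at about 34 s, no verdict came back, and no other item was touched.

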